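# Check the two hand levers of the print slides

### The job

Check the hand brake levers of the two print slides, first the long lever and then the short one: with the outside of your fingers on the lever's outer face, press it in towards its bar until it stops short of the bar, hold it against its stop for a second without forcing it, and let it ease all the way back out against your fingers, without letting it snap. Press only one lever at a time, do not pinch it or reach round behind it, keep off the bars, and leave everything else on the table where it is.

Things in the scene. Friction and masses are not known exactly. Their poses are not given: they have to be found in the camera images.
- long_unit: Slide unit of the long lever, bolted down, left or right, turned up to 0.4 rad. Origin: on the table under the bar's middle; z up, y along the bar, x from lever to bar. Base plate 110 x 240 mm. Lever pivot: upright, at x = -38, y = -75 mm. Steel bar 25 mm thick, axis 100 mm high over x = 0, between posts 34 x 18 mm, 116 mm high, at y = +-103 mm. Behind, a slide 68 mm high to x = 170 mm.
- long_lever (a joint): The long hand lever's angle, rad: 0 = sprung fully out, grows as it is pressed to the bar, 0.36 = at its stop, parallel to the bar with a clear gap of 17.5 mm. It turns level about its pivot, pointing to the unit's +y and leaning out to -x by (0.36 - value) rad. A spring drives it out when let go: pressed at long_press it takes about 3 N at first to 8 N at the stop.
- long_press (a point): Place to press: middle of the outer face of the long lever's flat aluminium blade, 109.5 mm from the pivot axis, 100 mm high; moves with the lever. y along the blade to its free end, x to its inner face (to the bar), z up. Blade: 150 mm long from the pivot, 12 mm thick, 22 mm high; a black rubber strip, 2 mm thick, lines its inner face, not to be touched.
- short_unit: Slide unit of the short lever, bolted down, left or right, turned up to 0.4 rad. Origin: on the table under the bar's middle; z up, y along the bar, x from lever to bar. Base plate 110 x 190 mm. Lever pivot: upright, at x = -38, y = -50 mm. Steel bar 25 mm thick, axis 100 mm high over x = 0, between posts 34 x 18 mm, 116 mm high, at y = +-78 mm. Behind, a slide 68 mm high to x = 150 mm.
- short_lever (a joint): The short hand lever's angle, rad: 0 = sprung fully out, grows as it is pressed to the bar, 0.42 = at its stop, parallel to the bar with a clear gap of 17.5 mm. It turns level about its pivot, pointing to the unit's +y and leaning out to -x by (0.42 - value) rad. A spring drives it out when let go: pressed at short_press it takes about 3 N at first to 8 N at the stop.
- short_press (a point): Place to press: middle of the outer face of the short lever's flat aluminium blade, 73.0 mm from the pivot axis, 100 mm high; moves with the lever. y along the blade to its free end, x to its inner face (to the bar), z up. Blade: 100 mm long from the pivot, 12 mm thick, 22 mm high; a black rubber strip, 2 mm thick, lines its inner face, not to be touched.
- ink_cup: Loose bystander, leave alone: steel ring-shaped ink cup, 66 mm across, 28 mm high.
- ink_jar: Loose bystander, leave alone: closed ink jar, 50 mm across, 60 mm high.
- driver: Loose bystander, leave alone: screwdriver lying flat, 170 mm long.
- gauge: Loose bystander, leave alone: steel gauge block 25 x 45 x 14 mm, on the table in front of the long-lever unit.
- tape: Loose bystander, leave alone: roll of clear tape, 84 mm across, 22 mm high.
- solvent: Loose bystander, leave alone: closed white bottle, 60 mm across, 140 mm high.
- glass_plate: Loose bystander, leave alone: dark cover plate 70 x 130 x 8 mm lying flat.

How it is judged (in metres and radians):
On the way, in this order (a step that is already met when the one before it is completed fails the run):
1. the long lever is held in against its stop by the fingers (within 0.03 rad) for 0.7 s, the short one out (value of joint long_lever above 0.33 rad and contact force between the fingers and long_lever above 1 N and value of joint short_lever below 0.04 rad), for 0.7 s.
2. the long lever is back out (value of joint each of long_lever, short_lever below 0.03 rad), for 0.1 s.
3. the short lever is held in against its stop by the fingers (within 0.03 rad) for 0.7 s, the long one out (value of joint short_lever above 0.39 rad and contact force between the fingers and short_lever above 1 N and value of joint long_lever below 0.04 rad), for 0.7 s.
4. the short lever is back out (all of step 2), for 0.1 s.
At the end, for the whole second after the job is handed in: Both levers are fully out (within 0.03 rad) and at rest, and every loose thing is within 20 mm of where it stood (all of step 4 and velocity of joint long_lever between -0.1 and 0.1 rad/s and velocity of joint short_lever between -0.1 and 0.1 rad/s and distance of each of ink_cup, ink_jar, driver, gauge, tape, solvent, glass_plate from where it was at the start of the episode below 0.02 m); the robot touches nothing.
It fails at once if a bar is touched, or a lever is pinched, hooked or touched on its inner face (contact force between any of the fingers, the arm and long_unit_c0 above 1 N or contact force between any of the fingers, the arm and long_lever_c2 above 1 N or contact force between any of the fingers, the arm and short_unit_c0 above 1 N or contact force between any of the fingers, the arm and short_lever_c2 above 1 N).
It fails at once if a lever is forced (pressed with over 40 N) (contact force between anything else and long_lever above 40 N or contact force between anything else and short_lever above 40 N).
It fails at once if a lever is let go and snaps back out (faster than 4 rad/s) (velocity of joint any of long_lever, short_lever below -4 rad/s).
It fails at once if both levers are pressed at once (value of joint each of long_lever, short_lever above 0.1 rad).
It fails at once if a loose bystander is lifted or moved by more than 20 mm (distance of any of ink_cup, ink_jar, driver, gauge, tape, solvent, glass_plate from where it was at the start of the episode above 0.02 m).
It also fails if it takes over 72 s, if anything falls off the work surface, if the arm or the gripper's body presses on something with over 40 N, if the wrist force passes 120 N, or if a joint passes its speed limit or range.

### The arm

A 6-joint arm with a two-finger parallel gripper is mounted at the origin on the work surface. World frame = base frame: x ahead of the robot, y to its left, z up, the work surface at z = 0. Lengths are in mm, angles in rad, forces in N, time in s.
With the tool pointing down it reaches from about 200 to 875 mm from the base axis. Payload 3.4 kg.
Tool frame: the origin (TCP) lies between the finger pads; the fingertips stand 19 mm ahead of it and the grasp point (between the pads) is the TCP; z points along the fingers, y is the line along which they close (so a half turn about z gives the same grasp; the last joint's range is limited). The gripper opens to 94 mm and grips with 3 to 60 N. Pads are 16 mm wide; open, the fingers measure 119 mm over their backs; the gripper's body (75 mm by 177 mm) begins 78 mm behind the grasp point.
Start: joints at [-1.303, 0.276, 1.505, -0, 1.361, -0.121], TCP at [217.972, -532.12, 224.493] pointing down, gripper open.
Joint ranges: [-2.89, 2.89], [-0.75, 2.08], [0.22, 2.7], [-1.18, 4.32], [0.11, 2.71], [-2.7, 2.7]. Speed limits (rad/s): [2.57, 2.57, 3.14, 3.14, 3.14, 3.14].

### API

Orientations are given as a 3x3 rotation matrix whose columns are the frame's x, y, z axes.
In Python, from station import readout, vision, bot, models gives the robot as it stands.
- The arm moves only by the tool send_rows, never from a script. Its argument "targets" is text: rows parted by semicolons, each of 4 numbers parted by spaces: the shift along the tool's x, y, z in mm, then the turn about the tool's z in degrees. A call has 1 to 12 rows; each row is the pose to reach, as a shift and turn from the pose commanded when the call began, along the tool's axes at that moment; what a row does not reach only later rows make up. A row lasts 1/10 s, in which the tool goes at most 50 mm and 8.59 degrees, less where a joint would pass 70% of its speed; a pose out of reach is approached as far as the arm can. A call with a gripper value outside its range is refused whole. "grip" is the closure in counts, from 0 (fully open) to 255 (shut), set as the call begins (left out, the last holds). The fingers move at their own pace and stop on an object; the grip force is fixed at half the most. Time passes only in rows, so rows that repeat a pose let the fingers close. It gives the time, the measured TCP pose, the force, the opening and the grip force at its end, in the units of the state.
- readout.sense(): the state, without advancing time (a new reading comes with each control period).
- vision.camera(name): name is "scene" or "top" or "wrist"; returns the picture (400x640x3 uint8, red, green, blue); there is no depth.
- vision.get_calibration(name): a dict with "vertical_fov" (degrees; the focal length in pixels is half the picture's height over the tangent of half this angle, whatever the lens; pixels are square), "cx", "cy" (the principal point, pixels), "R" (3x3) and "t" (3): a world point X has camera coordinates R X + t; the wrist camera has in their place "tool_from_camera" (4x4, takes a point from camera to tool coordinates, whose origin is the TCP and whose axes are the flange's). Camera axes: x right, y down, z forward; pixel columns grow to the right and rows downward; lengths in mm; the calibration is good to about 2 mm. A picture is of the moment at which its call begins: read the wrist's pose just before it. get_calibration takes no time and is no camera call.
- bot.close_job(): hands the job in; it is judged then, once.
Trained networks look in the newest picture that a camera, given by its name, has taken for a name from the list of things; names that differ only in an ending like _2 or _b are one class to them, and where a whole thing is asked for, a point or a joint stands for the part that bears it (a point fixed in the world has none). Each returns a list of dicts, best first, with "p" (0 to 1); they miss things now and then, are a little off and sometimes report something else, mostly with a low value. They report only what shows in the picture. A call takes as long as a camera call.
- models.search_frame(camera, name): "point" ([x, y, z] in mm, in world coordinates, good to about 4 mm: the middle of the surface that is visible of it).
- models.masks_of(camera, name): "pixels" (400x640 bool, what is visible of it).
The state is a dict: "t": time; "joint_positions": joint angles; "dq": joint speeds; "joint_efforts": joint torques, N m; "tcp_pos": TCP position; "eef_rot": TCP orientation; "ft_force": force on the tool from outside, world axes, zero at the start; "moment": the same for the moment, N m; "finger_gap": finger opening in mm; "grip_force": force on a finger pad.
Only numpy, scipy, OpenCV 4.12 (cv2) and the standard library are available. Lean on these libraries where they do the work, as an engineer would, in place of code of your own. Each camera call takes 0.05 s, during which the arm holds its last target. There are 200 camera calls.

## Working session

There is one attempt and no reset: what is moved stays moved. The work goes in short steps, Python scripts to look and compute and a tool call to move; the robot and the scene stay as the last step left them, time stands still between calls to the robot, and variables do not carry over. Pictures are saved under pics/ and viewed, at most 10 in all, crops included, and the job is handed in when it is done.

Besides the shell and the picture viewer there is one more tool, called after ">>>" as name(argument=value, ...) on one line, values as JSON. send_rows: Moves the arm, as the interface text tells. Its arguments: {"type":"object","properties":{"targets":{"type":"string"},"grip":{"type":"number"}},"required":["targets"]}

```bash
mkdir -p pics; cat > h.py <<'E'
import numpy as np, cv2
from station import readout, vision, bot, models
def snap(c,f):
    im=vision.camera(c); cv2.imwrite('pics/'+f,im[:,:,::-1]); return im
def K(c):
    k=vision.get_calibration(c); f=200/np.tan(np.radians(k['vertical_fov']/2)); return k,f
def proj(c,X):
    k,f=K(c); p=np.atleast_2d(X)@np.array(k['R']).T+np.array(k['t']); return np.c_[k['cx']+f*p[:,0]/p[:,2],k['cy']+f*p[:,1]/p[:,2]]
def ray(c,uv,z):
    k,f=K(c); R=np.array(k['R']);t=np.array(k['t']); o=-R.T@t
    d=R.T@np.array([(uv[0]-k['cx'])/f,(uv[1]-k['cy'])/f,1]); return o+d*(z-o[2])/d[2]
E
python3 - <<'E'
from h import *
for c in ['top','scene']:
    snap(c,c+'1.png')
    for n in ['long_unit','long_lever','long_press','short_unit','short_lever','short_press','gauge','solvent','ink_jar','ink_cup','tape','driver','glass_plate']:
        r=models.search_frame(c,n); print(c,n,[(np.round(d['point']),round(d['p'],2)) for d in r[:2]])
s=readout.sense(); print(s['t'],s['tcp_pos'],s['eef_rot'],s['finger_gap'])
E
```

```text
top long_unit [(array([581., 236.,  49.]), 0.56)]
top long_lever [(array([489., 197., 112.]), 0.57)]
top long_press [(array([492., 200., 110.]), 0.69)]
top short_unit [(array([ 603., -203.,   31.]), 0.66), (array([491., 196., 109.]), 0.51)]
top short_lever [(array([ 542., -244.,  108.]), 0.62)]
top short_press [(array([ 538., -248.,  111.]), 0.64)]
top gauge [(array([423., 183.,  17.]), 0.44)]
top solvent [(array([ 643., -452.,   95.]), 0.61)]
top ink_jar [(array([759., -13.,  57.]), 0.77)]
top ink_cup [(array([ 604., -203.,   30.]), 0.7), (array([609.,   1.,  30.]), 0.53)]
top tape [(array([ 505., -455.,   22.]), 0.82)]
top driver []
top glass_plate [(array([540., 482.,   6.]), 0.71)]
scene long_unit [(array([591., 205.,  50.]), 0.84)]
scene long_lever [(array([504., 179., 105.]), 0.47)]
scene long_press [(array([507., 177., 110.]), 0.69), (array([ 506., -460.,   18.]), 0.49)]
scene short_unit [(array([ 616., -220.,   44.]), 0.56)]
scene short_lever [(array([ 553., -264.,  109.]), 0.86)]
scene short_press [(array([ 553., -259.,  111.]), 0.83)]
scene gauge [(array([426., 183.,  11.]), 0.62)]
scene solvent [(array([ 664., -476.,   86.]), 0.9)]
scene ink_jar [(array([774., -26.,  46.]), 0.57), (array([589., 206.,  47.]), 0.32)]
scene ink_cup [(array([ 621., -219.,   45.]), 0.66)]
scene tape [(array([ 506., -459.,   18.]), 0.56)]
scene driver [(array([408.,  -8.,  18.]), 0.76)]
scene glass_plate [(array([544., 476.,   9.]), 0.66)]
1.4 [ 217.98423494 -532.12255519  224.50461483] [[ 9.25374281e-01  3.79054662e-01  5.76719758e-05]
 [ 3.79054666e-01 -9.25374274e-01 -1.11687197e-04]
 [ 1.10326101e-05  1.25213291e-04 -9.99999992e-01]] 93.75235634956256
```

View pics/top1.png

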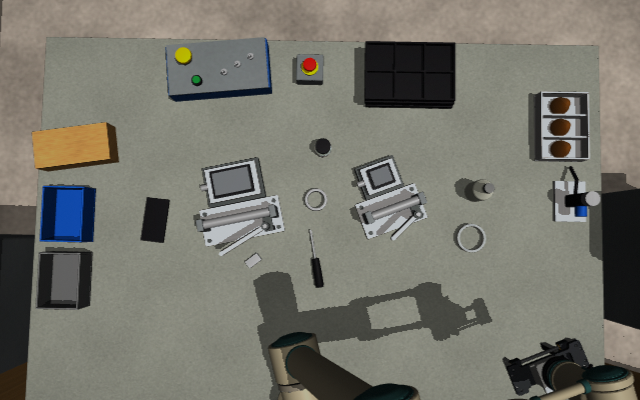

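View pics/scene1.png

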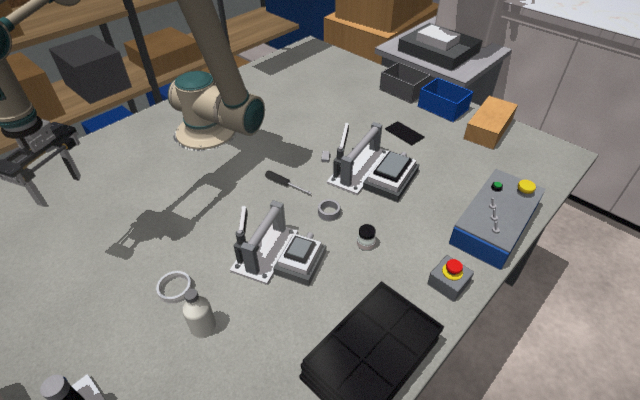

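The top view shows the long unit at about (240,215) and the short one at about (390,205). Both levers face the robot, with pivots at the right and free ends leaning towards the robot. The next step is to zoom in for pose fitting.

```bash
python3 - <<'E'
from h import *
im=vision.camera('top')
a=cv2.resize(im[150:262,190:290],None,fx=4,fy=4,interpolation=cv2.INTER_CUBIC)
b=cv2.resize(im[150:262,342:442],None,fx=4,fy=4,interpolation=cv2.INTER_CUBIC)
cv2.imwrite('pics/z1.png',np.hstack([a,b])[:,:,::-1])
E
```

```text
(no output)
```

View pics/z1.png

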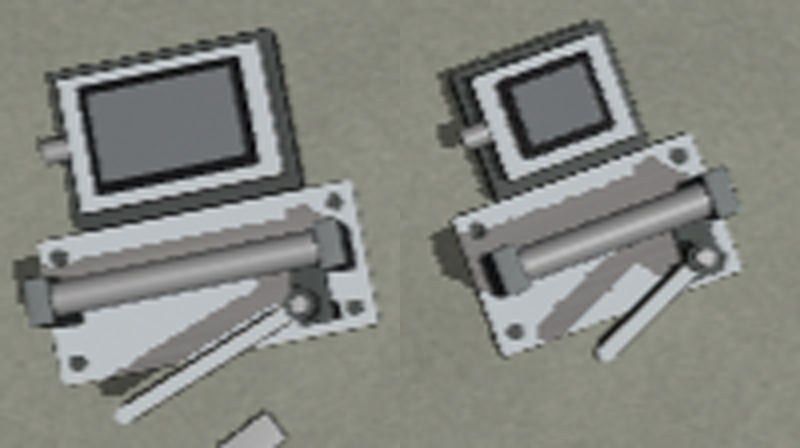

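The zoom gives, in zoom pixels, the plate corners, post tops, pivots at (302,303) and (706,258), and lever tips at (123,415) and (604,353). I'll turn these into positions.

```bash
cat > fit.py <<'E'
from h import *
def fit(name,ox,pts3,uv):
    uv=np.array(uv)/4+np.array([ox,150])-.375
    W=np.array([ray('top',u,p[2]) for u,p in zip(uv,pts3)])
    A=np.array(pts3)[:,:2];B=W[:,:2]
    a0,b0=A.mean(0),B.mean(0);U,S,V=np.linalg.svd((A-a0).T@(B-b0));R=(U@V).T
    t=b0-R@a0; e=B-(A@R.T+t); print(name,'origin',t.round(1),'yaw',np.arctan2(R[1,0],R[0,0]).round(3));print(e.round(1).tolist());return R,t
def rep(c,l,py,th):
    s=np.array([-38,py]); d=np.array([-np.sin(th),np.cos(th)]); return list(s+d*l)
L=fit('long',190,[[0,103,116],[0,-103,116],[*rep(0,147,-75,.36),111],[-38,-75,116]],[(37,300),(331,240),(125,413),(302,301)])
S=fit('short',342,[[0,78,116],[0,-78,116],[*rep(0,97,-50,.42),111],[-38,-50,116]],[(110,268),(313,192),(205,350),(306,258)])
for n,ox,(R,t),q,h in [('long',190,L,[(38,240),(350,182),(380,322),(65,385)],120),('short',342,S,[(52,218),(292,133),(340,268),(103,355)],95)]:
    W=np.array([ray('top',np.array(u)/4+[ox,150]-.375,10)[:2] for u in q]); print(n,'plate unit frame',((W-t)@R).round(0).tolist())
E
python3 fit.py
```

```text
long origin [550.8 225.9] yaw 0.225
[[-0.4, 1.9], [-0.8, -0.3], [1.3, -1.4], [-0.1, -0.1]]
short origin [ 586.9 -214.9] yaw 0.381
[[0.9, -0.5], [-1.9, 4.7], [3.0, -1.7], [-2.0, -2.5]]
long plate unit frame [[50.0, 120.0], [45.0, -117.0], [-61.0, -118.0], [-60.0, 120.0]]
short plate unit frame [[50.0, 93.0], [46.0, -97.0], [-60.0, -93.0], [-58.0, 94.0]]
```

```bash
cat > go.py <<'E'
from h import *
U={'long':(np.array([550.8,225.9]),.225,-75,.36,109.5),'short':(np.array([586.9,-214.9]),.381,-50,.42,73.)}
def goal(u,val,off):
    # tcp xy and tool-x yaw with the TCP `off` mm outside the outer face (blade half thickness 6)
    t,yaw,py,a,l=U[u]; th=a-val; d=np.array([-np.sin(th),np.cos(th)]); n=np.array([np.cos(th),np.sin(th)])
    p=np.array([-38,py])+d*l-n*(6+off); c,s=np.cos(yaw),np.sin(yaw); return t+np.array([[c,-s],[s,c]])@p, yaw+th
def delta(xy,z,yaw,s=None,frame=None):
    s=s or readout.sense(); R=np.array(s['eef_rot']); p=np.array(s['tcp_pos'])
    y0=np.arctan2(R[1,0],R[0,0]); return (R.T@(np.array([*xy,z])-p)).round(1), round(np.degrees(y0-yaw),1)
E
python3 - <<'E'
from go import *
for u in U:
    for v in (0,U[u][3]): print(u,goal(u,v,0))
xy,yaw=goal('long',0,38); print(xy,delta(xy,224,yaw))
E
```

```text
long (array([465.02269621, 232.29067732]), 0.585)
long (array([500.2118898 , 249.71371676]), 0.225)
short (array([ 513.62354183, -228.94603985]), 0.8009999999999999)
short (array([ 537.50257115, -209.91060896]), 0.381)
[433.34163695 211.30710079] (array([ 4.811e+02, -6.063e+02,  4.000e-01]), np.float64(-11.2))
```

>>> send_rows(targets="10 -13 0 0;30 -38 0 0;58 -73 0 -2;86 -108 0 -3;114 -144 0 -4;142 -179 0 -5;170 -214 0 -6;198 -250 0 -7;226 -285 0 -8;254 -320 0 -9;282 -355 0 -10;310 -390 0 -11", grip=255)

```text
t: 2.65
tcp_pos: [356.2, -51.1, 224.6]
eef_rot: [[0.836, 0.549, 0.001], [0.549, -0.836, -0.0], [0.001, 0.001, -1.0]]
ft_force: [0.9, 0.1, 0.2]
finger_gap: 1.9
grip_force: 0.0
```

```bash
python3 - <<'E'
from go import *
xy,yaw=goal('long',0,38); print(xy,delta(xy,224,yaw)); s=readout.sense(); print(s['t'],s['tcp_pos'],s['finger_gap'])
E
```

```text
[433.34163695 211.30710079] (array([ 208.6, -176.9,    0.7]), np.float64(-0.2))
2.65 [356.15882837 -51.1292189  224.64790371] 1.8985999073889976
```

>>> send_rows(targets="30 -26 0 0;60 -51 0 0;90 -77 0 0;120 -102 0 0;150 -127 0 0;180 -152 0 0;200 -170 0 0;208 -177 0 0;208 -177 0 0;208 -177 0 0")

```text
t: 3.65
tcp_pos: [432.9, 207.5, 224.3]
eef_rot: [[0.836, 0.549, -0.001], [0.549, -0.836, -0.001], [-0.001, 0.001, -1.0]]
ft_force: [-0.1, -0.4, -0.4]
finger_gap: 0.6
grip_force: 0.0
```

```bash
python3 - <<'E'
from go import *
xy,yaw=goal('long',0,38); print(delta(xy,103,yaw)); s=readout.sense(); print(s['tcp_pos'],s['ft_force'])
im=snap('wrist','w1.png'); im=snap('scene','s2.png')
print(vision.get_calibration('wrist'))
E
```

```text
(array([  2.7,  -3. , 121.3]), np.float64(-0.2))
[432.87043247 207.48396157 224.33083367] [-0.11496075 -0.39272141 -0.36996963]
{'vertical_fov': 59.39193345332293, 'cx': 319.5135393141334, 'cy': 200.0309170712712, 'tool_from_camera': array([[-3.66123353e-04, -9.63411397e-01, -2.68026765e-01,
         7.81170576e+01],
       [ 9.99999734e-01, -1.83597636e-04, -7.06060830e-04,
        -2.32367053e-01],
       [ 6.31017970e-04, -2.68026953e-01,  9.63411207e-01,
        -1.59627739e+02],
       [ 0.00000000e+00,  0.00000000e+00,  0.00000000e+00,
         1.00000000e+00]])}
```

View pics/w1.png

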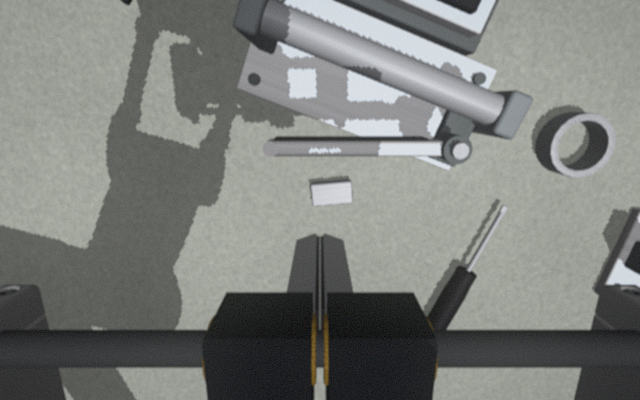

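The wrist view shows the long lever level in the picture, with its tip at (266,148), pivot at (459,150) and outer edge around row 156. The fingers are closed at (320,240). I'll check its position in tool coordinates.

```bash
cat >> go.py <<'E'
def wray(uv,z,s):
    k=vision.get_calibration('wrist'); f=200/np.tan(np.radians(k['vertical_fov']/2)); T=k['tool_from_camera']
    R=np.array(s['eef_rot']);p=np.array(s['tcp_pos']); o=p+R@T[:3,3]; d=R@T[:3,:3]@np.array([(uv[0]-k['cx'])/f,(uv[1]-k['cy'])/f,1])
    w=o+d*(z-o[2])/d[2]; return w
E
python3 - <<'E'
from go import *
s=readout.sense(); R=np.array(s['eef_rot']);p=np.array(s['tcp_pos'])
for uv,z in [((330,156),111),((430,156),111),((280,155),111),((265,148),111),((459,150),116)]:
    w=wray(uv,z,s); print(uv,w.round(1),(R.T@(w-p)).round(1))
t,yaw,py,a,l=U['long']; c,q=np.cos(yaw),np.sin(yaw); print('pivot model',t+np.array([[c,-q],[q,c]])@[-38,py])
print('press model, tool',delta(goal('long',0,0)[0],100,0,s))
E
```

```text
(330, 156) [469.  221.2 111. ] [ 37.8   7.8 113.5]
(430, 156) [511.8 155.9 111. ] [ 37.8  85.9 113.5]
(280, 155) [448.3 254.3 111. ] [ 38.6 -31.3 113.5]
(265, 148) [446.6 266.9 111. ] [ 44.1 -42.7 113.5]
(459, 150) [527.3 141.9 116. ] [ 43.1 106.  108.5]
pivot model [530.49080109 144.31240021]
press model, tool (array([ 40.5,  -3.7, 124.5]), np.float64(33.2))
```

>>> send_rows(targets="0 -1 20 0;0 -2 50 0;0 -2 80 0;0 -2 105 0;0 -2 118 0;0 -2 121 0;3 -2 121 0;8 -2 121 0;13 -2 121 0;17 -2 121 0;20 -2 121 0;20 -2 121 0")

```text
t: 4.95
tcp_pos: [450.0, 221.4, 103.6]
eef_rot: [[0.836, 0.549, 0.001], [0.549, -0.836, 0.0], [0.001, 0.0, -1.0]]
ft_force: [-0.7, -0.1, -0.7]
finger_gap: 0.2
grip_force: 0.0
```

```bash
python3 - <<'E'
from go import *
im=snap('wrist','w2.png'); s=readout.sense(); print(s['tcp_pos'],s['ft_force'],s['moment'])
cv2.imwrite('pics/w2c.png',cv2.resize(im[0:300,200:500],None,fx=1.5,fy=1.5)[:,:,::-1])
E
```

```text
[449.55239737 221.20518848 103.48162002] [ 0.32266049  0.09507833 -0.74864728] [-0.02011529  0.01247742 -0.04872014]
```

View pics/w2c.png

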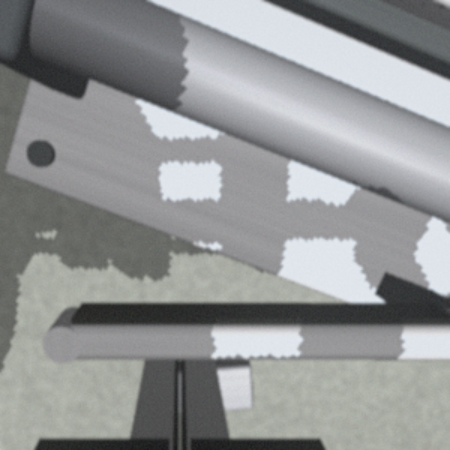

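The fingers sit just outside the blade's outer face, about 42 mm from its tip, at blade height. Now I'll feel for contact.

>>> send_rows(targets="1 0 0 0;2 0 0 0;3 0 0 0;4 0 0 0;5 0 0 0;6 0 0 0;7 0 0 0;8 0 0 0;9 0 0 0;10 0 0 0;10 0 0 0")

```text
t: 6.1
tcp_pos: [457.0, 226.2, 103.2]
eef_rot: [[0.836, 0.549, -0.002], [0.549, -0.836, -0.001], [-0.002, -0.0, -1.0]]
ft_force: [-3.3, -2.7, 1.4]
finger_gap: 0.5
grip_force: 2.2
```

```bash
cat >> go.py <<'E'
def arc(u,v0,vs,s=None):
    s=s or readout.sense(); R=np.array(s['eef_rot'])
    # relative motion of a body fixed to the lever, from its angle v0
    g0,y0=goal(u,v0,8)
    for v in vs:
        g,y=goal(u,v,8); d=R.T@np.array([*(g-g0),0]); print(round(v,3),d.round(1),np.degrees(y0-y).round(2))
E
python3 -c "
from go import *
s=readout.sense();print(s['tcp_pos'],s['ft_force']);arc('long',0.0,np.arange(.0,.421,.03))"
```

```text
[457.02474134 226.24404243 103.24195304] [-3.31459868 -2.66924807  1.43180123]
0.0 [0. 0. 0.] 0.0
0.03 [ 3.3 -0.4 -0. ] 1.72
0.06 [ 6.6 -0.7 -0. ] 3.44
0.09 [ 9.9 -0.9 -0. ] 5.16
0.12 [13.2 -0.9 -0. ] 6.88
0.15 [16.5 -0.9 -0. ] 8.59
0.18 [19.8 -0.8 -0. ] 10.31
0.21 [23.1 -0.6 -0. ] 12.03
0.24 [26.4 -0.3 -0. ] 13.75
0.27 [29.7  0.1 -0.1] 15.47
0.3 [33.   0.6 -0.1] 17.19
0.33 [36.2  1.2 -0.1] 18.91
0.36 [39.5  1.9 -0.1] 20.63
0.39 [42.7  2.7 -0.1] 22.35
0.42 [45.9  3.6 -0.1] 24.06
```

>>> send_rows(targets="3.3 -0.4 0 1.7;6.6 -0.7 0 3.4;9.9 -0.9 0 5.2;13.2 -0.9 0 6.9;16.5 -0.9 0 8.6;19.8 -0.8 0 10.3;23.1 -0.6 0 12;26.4 -0.3 0 13.8;29.7 0.1 0 15.5;31.4 0.3 0 16.3;33 0.6 0 17.2;33 0.6 0 17.2")

```text
t: 7.3
tcp_pos: [483.1, 242.7, 103.1]
eef_rot: [[0.961, 0.277, -0.006], [0.277, -0.961, -0.003], [-0.006, 0.001, -1.0]]
ft_force: [-7.8, -5.1, 6.1]
finger_gap: 0.2
grip_force: 4.2
```

```bash
python3 -c "
from go import *
s=readout.sense();print(s['tcp_pos'],s['ft_force'],np.array(s['eef_rot']).T@s['ft_force'],goal('long',.3,8));arc('long',0.3,np.arange(.3,.421,.01))"
```

```text
[483.07811348 242.73760622 103.11995522] [-7.78260182 -5.07915047  6.057167  ] [-8.92175546  2.73423554 -5.99851384] (array([486.26879704, 245.45914686]), 0.28500000000000003)
0.3 [0. 0. 0.] 0.0
0.31 [ 1.1 -0.1 -0. ] 0.57
0.32 [ 2.2 -0.3 -0. ] 1.15
0.33 [ 3.3 -0.4 -0. ] 1.72
0.34 [ 4.4 -0.5 -0. ] 2.29
0.35 [ 5.5 -0.6 -0. ] 2.86
0.36 [ 6.6 -0.7 -0. ] 3.44
0.37 [ 7.7 -0.7 -0. ] 4.01
0.38 [ 8.8 -0.8 -0.1] 4.58
0.39 [ 9.9 -0.9 -0.1] 5.16
0.4 [11.  -0.9 -0.1] 5.73
0.41 [12.1 -0.9 -0.1] 6.3
0.42 [13.2 -0.9 -0.1] 6.88
```

>>> send_rows(targets="1.1 0 0 0.6;2.2 -0.2 0 1.2;3.3 -0.3 0 1.7;3.3 -0.3 0 1.7")

```text
t: 7.7
tcp_pos: [485.8, 243.9, 103.1]
eef_rot: [[0.969, 0.248, -0.006], [0.248, -0.969, -0.003], [-0.007, 0.001, -1.0]]
ft_force: [-8.6, -5.2, 6.5]
finger_gap: 0.7
grip_force: 4.3
```

>>> send_rows(targets="0.5 0 0 0.3;1 0 0 0.5;1.5 -0.1 0 0.8;2 -0.1 0 1;2 -0.1 0 1")

```text
t: 8.2
tcp_pos: [487.5, 244.6, 103.1]
eef_rot: [[0.973, 0.231, -0.006], [0.231, -0.973, -0.003], [-0.007, 0.001, -1.0]]
ft_force: [-7.6, -4.4, 6.4]
finger_gap: 0.5
grip_force: 4.4
```

>>> send_rows(targets="0.5 0 0 0.3;1 0 0 0.5;1.5 0 0 0.8;2 0 0 1;2.5 0 0 1.2;2.5 0 0 1.2")

```text
t: 8.8
tcp_pos: [488.4, 245.0, 103.1]
eef_rot: [[0.977, 0.211, -0.01], [0.211, -0.977, -0.003], [-0.01, 0.001, -1.0]]
ft_force: [-10.8, -3.8, 7.8]
finger_gap: 0.3
grip_force: 5.8
```

>>> send_rows(targets="0.5 0 0 0.2;1 0 0 0.4;1.5 0 0 0.6;1.5 0 0 0.6")

```text
t: 9.2
tcp_pos: [488.4, 245.2, 103.1]
eef_rot: [[0.979, 0.201, -0.012], [0.201, -0.98, -0.004], [-0.013, 0.001, -1.0]]
ft_force: [-14.0, -5.4, 10.7]
finger_gap: 0.6
grip_force: 7.0
```

>>> send_rows(targets="0 0 0 0;0 0 0 0;0 0 0 0;0 0 0 0;0 0 0 0;0 0 0 0;0 0 0 0;0 0 0 0;0 0 0 0;0 0 0 0")

```text
t: 10.2
tcp_pos: [488.4, 245.2, 103.1]
eef_rot: [[0.979, 0.201, -0.012], [0.201, -0.98, -0.004], [-0.013, 0.001, -1.0]]
ft_force: [-13.5, -5.9, 10.7]
finger_gap: 0.4
grip_force: 7.0
```

```bash
python3 - <<'E'
from go import *
im=snap('wrist','w3.png'); s=readout.sense(); print(s['tcp_pos'],s['ft_force'])
cv2.imwrite('pics/w3c.png',cv2.resize(im[0:300,120:520],None,fx=1.5,fy=1.5)[:,:,::-1])
arc('long',.36,np.arange(.36,-.08,-.03),s)
E
```

```text
[488.39043177 245.17652889 103.05213561] [-13.23646864  -5.04709838  10.20845617]
0.36 [0. 0. 0.] 0.0
0.33 [-3.3  0.5  0. ] -1.72
0.3 [-6.5  1.2  0.1] -3.44
0.27 [-9.7  1.9  0.1] -5.16
0.24 [-12.9   2.8   0.2] -6.88
0.21 [-16.1   3.7   0.2] -8.59
0.18 [-19.3   4.7   0.2] -10.31
0.15 [-22.4   5.8   0.3] -12.03
0.12 [-25.5   7.    0.3] -13.75
0.09 [-28.5   8.3   0.4] -15.47
0.06 [-31.5   9.7   0.4] -17.19
0.03 [-34.5  11.2   0.5] -18.91
-0.0 [-37.4  12.8   0.5] -20.63
-0.03 [-40.3  14.5   0.5] -22.35
-0.06 [-43.1  16.2   0.6] -24.06
```

View pics/w3c.png

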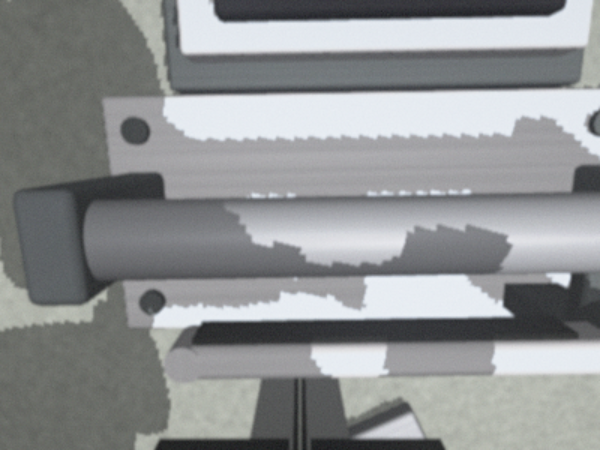

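The lever is parallel to the bar and against its stop, with the fingers outside it only. Now I'll ease it out.

>>> send_rows(targets="-3.3 0.5 0 -1.7;-6.5 1.2 0 -3.4;-9.7 1.9 0 -5.2;-12.9 2.8 0 -6.9;-16.1 3.7 0 -8.6;-19.3 4.7 0 -10.3;-22.4 5.8 0 -12;-25.5 7 0 -13.8;-28.5 8.3 0 -15.5;-31.5 9.7 0 -17.2;-34.5 11.2 0 -18.9;-37.4 12.8 0 -20.6")

```text
t: 11.45
tcp_pos: [458.4, 227.2, 103.0]
eef_rot: [[0.846, 0.533, -0.004], [0.533, -0.846, 0.001], [-0.003, -0.003, -1.0]]
ft_force: [-5.0, 0.0, 2.7]
finger_gap: 0.6
grip_force: 2.3
```

```bash
python3 - <<'E'
from go import *
s=readout.sense(); print(s['tcp_pos'],s['ft_force'],goal('long',0,8))
E
```

```text
[458.36133554 227.24665648 103.01017654] [-4.97404611e+00  4.52087111e-03  2.73345505e+00] (array([458.35299952, 227.87308226]), 0.585)
```

Ease further back, slowly, until contact is lost.

>>> send_rows(targets="-1 0 0 -0.5;-2 0 0 -1;-3 0 0 -1.5;-4 0 0 -1.5;-5 0 0 -1.5;-6 0 0 -1.5;-7 0 0 -1.5;-8 0 0 -1.5;-12 0 0 -1.5;-17 0 0 -1.5;-22 0 0 -1.5;-22 0 0 -1.5")

```text
t: 12.65
tcp_pos: [441.1, 214.6, 103.5]
eef_rot: [[0.832, 0.554, -0.0], [0.554, -0.832, -0.0], [-0.0, 0.0, -1.0]]
ft_force: [0.3, -0.3, -0.3]
finger_gap: 0.3
grip_force: 0.0
```

```bash
python3 - <<'E'
from go import *
snap('wrist','w4.png'); s=readout.sense(); print(s['t'],s['tcp_pos'],s['ft_force'])
im=cv2.imread('pics/w4.png'); cv2.imwrite('pics/w4c.png',im[0:300])
E
```

```text
12.7 [441.64416163 214.83905302 103.55884075] [-0.20602372  0.07459699  0.98681691]
```

View pics/w4c.png

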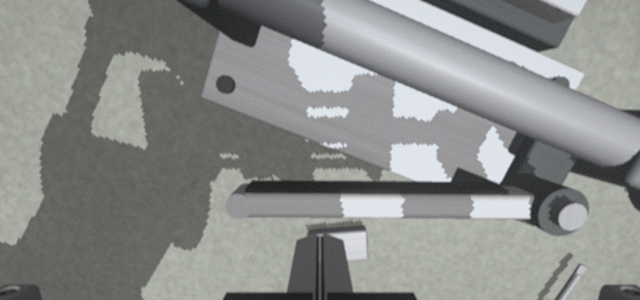

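The lever is back out at about row 200 and the fingers are clear. Next I'll raise and move to the short unit.

>>> send_rows(targets="-3 0 -15 0;-5 0 -50 0;-5 0 -85 0;-5 0 -110 0;-5 0 -120 0;-5 0 -120 0")

```text
t: 13.3
tcp_pos: [438.6, 212.6, 224.5]
eef_rot: [[0.832, 0.554, 0.003], [0.554, -0.832, 0.001], [0.003, 0.001, -1.0]]
ft_force: [-0.2, -0.9, -1.2]
finger_gap: 0.4
grip_force: 0.0
```

```bash
python3 - <<'E'
from go import *
xy,yaw=goal('short',0,38); print(xy,delta(xy,224,yaw)); s=readout.sense(); print(s['t'],s['tcp_pos'])
E
```

```text
[ 487.17595964 -256.23203252] (array([-2.195e+02,  4.171e+02,  3.000e-01]), np.float64(-12.2))
13.3 [438.56195543 212.55133886 224.51631831]
```

>>> send_rows(targets="-10 20 0 -1;-31 59 0 -2;-52 98 0 -3;-73 138 0 -4;-94 178 0 -5;-115 218 0 -6;-136 258 0 -8;-157 298 0 -9;-178 338 0 -10;-199 378 0 -11;-214 407 0 -12;-219.5 417 0 -12.2")

```text
t: 14.5
tcp_pos: [485.7, -259.3, 220.9]
eef_rot: [[0.698, 0.716, -0.003], [0.716, -0.698, 0.001], [-0.001, -0.003, -1.0]]
ft_force: [-0.4, -0.1, 0.0]
finger_gap: 0.7
grip_force: 0.0
```

>>> send_rows(targets="0 0 0 0;0 0 0 0;0 0 0 0")

```text
t: 14.8
tcp_pos: [486.0, -254.6, 223.2]
eef_rot: [[0.695, 0.719, -0.001], [0.719, -0.695, 0.001], [0.0, -0.001, -1.0]]
ft_force: [0.4, 0.1, -0.4]
finger_gap: 0.2
grip_force: 0.0
```

```bash
python3 - <<'E'
from go import *
s=readout.sense(); snap('wrist','w5.png'); print(s['t'],s['tcp_pos'],s['ft_force']); xy,yaw=goal('short',0,38); print(delta(xy,103,yaw,s)); print(delta(goal('short',0,0)[0],103,yaw,s))
E
```

```text
14.8 [ 485.96410436 -254.55471721  223.16335202] [ 0.39883689  0.05671004 -0.36657743]
(array([ -0.4,   2.2, 120.2]), np.float64(0.1))
(array([ 37.6,   2.2, 120.2]), np.float64(0.1))
```

View pics/w5.png

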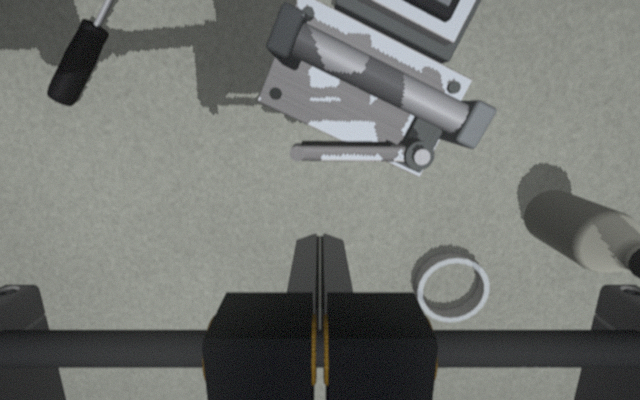

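The short lever's tip is at (291,152) and its pivot at (421,156), with the outer edge around row 160.

```bash
python3 - <<'E'
from go import *
s=readout.sense(); R=np.array(s['eef_rot']);p=np.array(s['tcp_pos'])
for uv,z in [((300,160),111),((385,162),111),((291,152),111),((421,156),116)]:
    w=wray(uv,z,s); print(uv,w.round(1),(R.T@(w-p)).round(1))
t,yaw,py,a,l=U['short']; c,q=np.cos(yaw),np.sin(yaw); w=t+np.array([[c,-q],[q,c]])@[-38,py]; print('pivot model',w,(R.T@([*w,116]-p)).round(1))
E
```

```text
(300, 160) [ 499.2 -218.6  111. ] [ 34.9 -15.6 112.4]
(385, 162) [ 545.8 -265.9  111. ] [ 33.4  50.8 112.4]
(291, 152) [ 498.5 -209.4  111. ] [ 41.2 -22.5 112.4]
(421, 156) [ 568.5 -280.3  116. ] [ 38.8  77.1 107.4]
pivot model [ 570.21730389 -275.44492258] [ 43.5  75.  107.4]
```

>>> send_rows(targets="0 1 20 0;0 3 50 0;0 3 80 0;0 3 105 0;0 3 117 0;0 3 120 0;3 3 120 0;7 3 120 0;11 3 120 0;14 3 120 0;16 3 120 0;16 3 120 0")

```text
t: 16.05
tcp_pos: [499.9, -246.9, 103.7]
eef_rot: [[0.696, 0.718, 0.0], [0.718, -0.696, -0.0], [0.0, 0.001, -1.0]]
ft_force: [0.7, -0.1, -0.0]
finger_gap: 0.6
grip_force: 0.0
```

>>> send_rows(targets="1 0 0 0;2 0 0 0;3 0 0 0;4 0 0 0;5 0 0 0;6 0 0 0;7 0 0 0;8 0 0 0;9 0 0 0;9 0 0 0")

```text
t: 17.05
tcp_pos: [505.9, -240.5, 103.5]
eef_rot: [[0.696, 0.718, 0.0], [0.718, -0.696, -0.0], [-0.0, 0.0, -1.0]]
ft_force: [-0.1, 0.2, 0.1]
finger_gap: 0.5
grip_force: 0.0
```

>>> send_rows(targets="0.7 0 0 0;1.4 0 0 0;2.1 0 0 0;2.8 0 0 0;2.8 0 0 0")

```text
t: 17.55
tcp_pos: [507.4, -238.8, 103.5]
eef_rot: [[0.696, 0.718, -0.001], [0.718, -0.696, -0.0], [-0.001, -0.0, -1.0]]
ft_force: [-2.8, -2.5, 0.7]
finger_gap: 0.1
grip_force: 1.9
```

```bash
python3 -c "
from go import *
s=readout.sense();print(s['tcp_pos'],s['ft_force'],goal('short',0,8));arc('short',0.0,np.arange(.0,.421,.03),s)"
```

```text
[ 507.3906116  -238.80518896  103.47123696] [-2.7798562  -2.48817295  0.72179946] (array([ 508.05562979, -234.69045936]), 0.8009999999999999)
0.0 [0. 0. 0.] 0.0
0.03 [ 2.2 -0.4 -0. ] 1.72
0.06 [ 4.4 -0.7 -0. ] 3.44
0.09 [ 6.6 -1.  -0. ] 5.16
0.12 [ 8.8 -1.2 -0. ] 6.88
0.15 [11.1 -1.3 -0. ] 8.59
0.18 [13.3 -1.3 -0. ] 10.31
0.21 [15.5 -1.3 -0. ] 12.03
0.24 [17.8 -1.2 -0. ] 13.75
0.27 [20.  -1.1 -0. ] 15.47
0.3 [22.2 -0.9 -0. ] 17.19
0.33 [24.4 -0.6 -0. ] 18.91
0.36 [26.6 -0.3 -0. ] 20.63
0.39 [28.8  0.2 -0. ] 22.35
0.42 [31.   0.6 -0. ] 24.06
```

Contact at 3.7 N, where it was expected. Now I'll press in.

>>> send_rows(targets="2.2 -0.4 0 1.7;4.4 -0.7 0 3.4;6.6 -1 0 5.2;8.8 -1.2 0 6.9;11.1 -1.3 0 8.6;13.3 -1.3 0 10.3;15.5 -1.3 0 12;17.8 -1.2 0 13.8;20 -1.1 0 15.5;22.2 -0.9 0 17.2;24.4 -0.6 0 18.9;24.4 -0.6 0 18.9")

```text
t: 18.75
tcp_pos: [522.8, -221.9, 103.5]
eef_rot: [[0.891, 0.454, -0.003], [0.454, -0.891, -0.003], [-0.004, 0.001, -1.0]]
ft_force: [-5.9, -5.2, 2.3]
finger_gap: 0.8
grip_force: 4.0
```

>>> send_rows(targets="0.8 0 0 0.6;1.6 -0.1 0 1.2;2.4 -0.1 0 1.8;3.2 -0.1 0 2.4;3.2 -0.1 0 2.4")

```text
t: 19.25
tcp_pos: [525.0, -220.3, 103.5]
eef_rot: [[0.909, 0.416, -0.004], [0.416, -0.909, -0.002], [-0.005, 0.0, -1.0]]
ft_force: [-6.8, -5.2, 3.2]
finger_gap: 0.5
grip_force: 4.3
```

>>> send_rows(targets="0.5 0 0 0.4;1 0 0 0.8;1.5 0 0 1.2;2 0 0 1.5;2 0 0 1.5")

```text
t: 19.75
tcp_pos: [526.4, -219.2, 103.5]
eef_rot: [[0.92, 0.393, -0.005], [0.393, -0.92, -0.002], [-0.005, -0.0, -1.0]]
ft_force: [-7.9, -5.0, 3.9]
finger_gap: 0.3
grip_force: 4.4
```

>>> send_rows(targets="0.5 0 0 0.4;1 0 0 0.7;1.5 0 0 1;2 0 0 1.2;2 0 0 1.2")

```text
t: 20.25
tcp_pos: [527.6, -218.4, 103.5]
eef_rot: [[0.928, 0.373, -0.006], [0.373, -0.928, -0.002], [-0.007, -0.001, -1.0]]
ft_force: [-8.5, -4.7, 4.3]
finger_gap: 0.9
grip_force: 5.1
```

>>> send_rows(targets="0.5 0 0 0;1 0 0 0;1.5 0 0 0;1.5 0 0 0")

```text
t: 20.65
tcp_pos: [527.7, -218.4, 103.5]
eef_rot: [[0.927, 0.374, -0.009], [0.374, -0.927, -0.002], [-0.009, -0.001, -1.0]]
ft_force: [-12.0, -6.9, 6.5]
finger_gap: 0.4
grip_force: 6.6
```

>>> send_rows(targets="0.5 0 0 0;1 0 0 0;1.5 0 0 0;1.5 0 0 0")

```text
t: 21.05
tcp_pos: [527.8, -218.3, 103.5]
eef_rot: [[0.927, 0.374, -0.012], [0.374, -0.927, -0.003], [-0.012, -0.001, -1.0]]
ft_force: [-15.5, -8.7, 6.8]
finger_gap: 0.4
grip_force: 8.2
```

The position has stopped while the force climbs to about 18 N, so the lever is at its stop. Hold.

>>> send_rows(targets="0 0 0 0;0 0 0 0;0 0 0 0;0 0 0 0;0 0 0 0;0 0 0 0;0 0 0 0;0 0 0 0;0 0 0 0;0 0 0 0")

```text
t: 22.05
tcp_pos: [527.8, -218.3, 103.5]
eef_rot: [[0.927, 0.374, -0.012], [0.374, -0.927, -0.003], [-0.012, -0.001, -1.0]]
ft_force: [-14.1, -8.9, 7.8]
finger_gap: 0.7
grip_force: 8.1
```

```bash
python3 - <<'E'
from go import *
im=snap('wrist','w6.png'); s=readout.sense(); print(s['tcp_pos'],s['ft_force'])
cv2.imwrite('pics/w6c.png',im[0:300,:,::-1])
arc('short',.42,np.arange(.42,-.08,-.04),s)
E
```

```text
[ 527.80282072 -218.33557739  103.48022244] [-13.90188949  -7.63375105   6.8281355 ]
0.42 [0. 0. 0.] 0.0
0.38 [-2.9  0.6  0. ] -2.29
0.34 [-5.8  1.3  0.1] -4.58
0.3 [-8.6  2.2  0.1] -6.88
0.26 [-11.5   3.1   0.1] -9.17
0.22 [-14.2   4.2   0.2] -11.46
0.18 [-17.    5.4   0.2] -13.75
0.14 [-19.6   6.7   0.2] -16.04
0.1 [-22.3   8.1   0.3] -18.33
0.06 [-24.8   9.5   0.3] -20.63
0.02 [-27.3  11.1   0.3] -22.92
-0.02 [-29.8  12.8   0.3] -25.21
-0.06 [-32.2  14.6   0.4] -27.5
```

View pics/w6c.png

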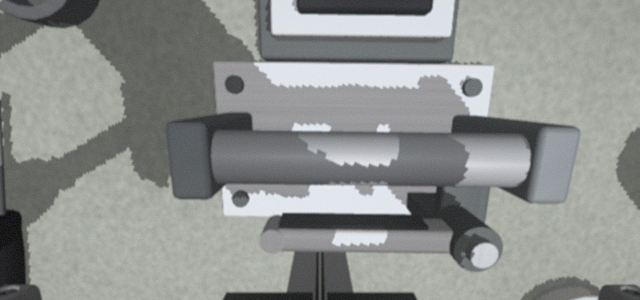

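The short lever is parallel to its bar and at its stop. Now I'll ease it out.

>>> send_rows(targets="-2.9 0.6 0 -2.3;-5.8 1.3 0 -4.6;-8.6 2.2 0 -6.9;-11.5 3.1 0 -9.2;-14.2 4.2 0 -11.5;-17 5.4 0 -13.8;-19.6 6.7 0 -16;-22.3 8.1 0 -18.3;-24.8 9.5 0 -20.6;-26.1 10.3 0 -21.8;-27.3 11.1 0 -22.9;-28.5 12 0 -24")

```text
t: 23.3
tcp_pos: [509.6, -237.3, 103.2]
eef_rot: [[0.696, 0.718, -0.004], [0.719, -0.696, 0.002], [-0.002, -0.004, -1.0]]
ft_force: [-5.5, -0.6, 3.1]
finger_gap: 0.5
grip_force: 2.3
```

>>> send_rows(targets="-0.7 0 0 0;-1.4 0 0 0;-2.1 0 0 0;-2.8 0 0 0;-3.5 0 0 0;-4.2 0 0 0;-5 0 0 0;-6 0 0 0;-10 0 0 0;-15 0 0 0;-20 0 0 0;-20 0 0 0")

```text
t: 24.5
tcp_pos: [497.8, -253.2, 103.7]
eef_rot: [[0.697, 0.717, 0.001], [0.717, -0.697, -0.001], [0.0, 0.001, -1.0]]
ft_force: [1.1, 1.0, -0.5]
finger_gap: 0.7
grip_force: 0.0
```

>>> send_rows(targets="-5 0 -15 0;-5 0 -50 0;-5 0 -85 0;-5 0 -110 0;-5 0 -120 0;-40 0 -120 0;-80 0 -120 0;-100 0 -120 0;-100 0 -120 0;-100 0 -120 0;-100 0 -120 0;-100 0 -120 0")

```text
t: 25.7
tcp_pos: [428.7, -323.5, 223.2]
eef_rot: [[0.695, 0.719, 0.0], [0.719, -0.695, 0.001], [0.0, -0.0, -1.0]]
ft_force: [-0.1, 0.5, -0.2]
finger_gap: 0.5
grip_force: 0.0
```

```bash
python3 - <<'E'
from h import *
im=snap('top','t9.png')
cv2.imwrite('pics/t9c.png',cv2.resize(im[130:290,140:500],None,fx=2.2,fy=2.2)[:,:,::-1])
s=readout.sense(); print(s['t'],s['tcp_pos'],s['ft_force'],s['dq'])
E
```

```text
25.75 [ 428.7191895  -323.51813308  223.28580549] [ 0.61541227 -0.20615191 -0.57472704] [-2.06889799e-03 -3.22174828e-03 -7.94143944e-04 -2.58200551e-03
 -1.08854578e-06 -9.04210031e-04]
```

View pics/t9c.png

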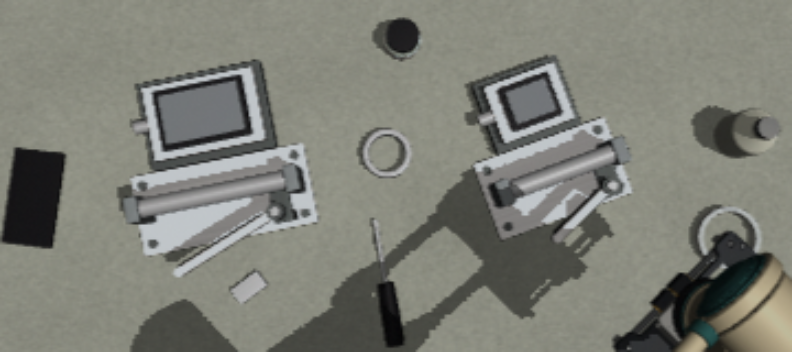

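Both levers are out, nothing has moved and the arm is clear, so I'll hand the job in.

```bash
python3 -c "
from station import bot
print(bot.close_job())"
```

```text
the job is handed in; nothing more can be done
None
```

I pressed the long lever and then the short one to its stop, held each for about a second at under 20 N, and eased each back out. The final picture shows both fully out and nothing else moved; I handed the job in at about 26 s, and no verdict came back.

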